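# Set the second swing clamp on a turbo bearing housing

### The arm

A 6-joint arm with a two-finger parallel gripper is mounted at the origin on the work surface. World frame = base frame: x ahead of the robot, y to its left, z up, the work surface at z = 0. Lengths are in m, angles in rad, forces in N, time in s.
With the tool pointing down it reaches from about 0.375 to 0.975 m from the base axis. Payload 3.8 kg.
Tool frame: the origin (TCP) lies midway between the tips of the shut fingers; the grasp point (between the pads) lies 19 mm behind it; z points along the fingers, y is the line along which they close (so a half turn about z gives the same grasp; the last joint's range is limited). The gripper opens to 85 mm and grips with 20 to 120 N. Pads are 22 mm wide; open, the fingers measure 114 mm over their backs; the gripper's body (76 mm by 85 mm) begins 54 mm behind the grasp point. The pads swing forward as they close: fully open they stand 13 mm farther back than shut.
Start: joints at [-1.378, 0.264, 1.604, -0, 1.274, -0.037], TCP at [0.154, -0.657, 0.231] pointing down, gripper open.
Joint ranges: [-2.63, 2.63], [-0.94, 2.18], [0.31, 2.57], [-1.31, 4.45], [0, 2.66], [-2.55, 2.55]. Speed limits (rad/s): [2.57, 2.57, 3.14, 3.14, 3.14, 3.14].

### API

Orientations are given as a rotation vector (axis times angle).
In Python, from workcell import bot gives the robot as it stands.
- The arm moves only by the tool step_arm, never from a script. Its argument "motion" is a list of rows, each a list of 5 numbers: the finger opening in cm, from 0 to 8.54, then the shift along the tool's x, y, z in cm, then the turn about the tool's z in degrees. In form: [[claw, dx, dy, dz, twist], ...]. A call has 1 to 20 rows; each row is the pose to reach, as a shift and turn from the pose commanded when the call began, along the tool's axes at that moment; what a row does not reach only later rows make up. A row lasts 1/10 s, in which the tool goes at most 50 mm and 8.59 degrees, less where a joint would pass 70% of its speed; a pose out of reach is approached as far as the arm can. A call with a gripper value outside its range is refused whole. The fingers move at their own pace and stop on an object; "force" is the grip in N (left out, the last holds). Time passes only in rows, so rows that repeat a pose let the fingers close. It gives the time, the measured TCP pose, the force, the opening and the grip force at its end, in the units of the state.
- bot.read_state(): the state, without advancing time (a new reading comes with each control period).
- bot.read_camera(name): name is "scene" or "top" or "wrist"; returns (picture, depth): 400x640x3 uint8, red, green, blue; 400x640 float32, m along the optical axis (not along the pixel's ray), 0 where there is no reading.
- bot.calibration(name): a dict with "mtx" (3x3 intrinsics, pixels), "origin" and "orientation" of the camera in the world; the wrist camera has in their place "T_tool_cam" (4x4, takes a point from camera to tool coordinates, whose origin is the TCP and whose axes are the flange's). Camera axes: x right, y up, looking along -z (the intrinsics and any distortion apply to the point x, -y, -z); pixel columns grow to the right and rows downward; lengths in m; the calibration is good to about 2 mm. A picture is of the moment at which its call begins: read the wrist's pose just before it. calibration takes no time and is no camera call.
- bot.finish_job(): hands the job in; it is judged then, once.
The state is a dict: "time": time; "q": joint angles; "joint_vel": joint speeds; "joint_torque": joint torques, N m; "tool_pos": TCP position; "tcp_rot": TCP orientation; "wrist_force": force on the tool from outside, world axes, zero at the start; "torque": the same for the moment, N m; "width": opening from 0.0 (shut) to 1.0 (fully open); "grip_force": force on a finger pad.
Only numpy, scipy, OpenCV 4.12 (cv2) and the standard library are available. Lean on these libraries where they do the work, as an engineer would, in place of code of your own. Each camera call takes 0.05 s, during which the arm holds its last target. There are 200 camera calls.

### The job

The turbocharger bearing housing is sitting in the bench fixture with one swing clamp already set and the other still standing open. Swing the open clamp's arm clockwise over the flange until it is against its stop, turn its T-handle knob clockwise until you feel the sprung foot just touch the flange, then add one quarter turn and no more, and let go. Do not drag the foot over the flange, and leave the housing seated and the other things on the bench where they are.

Things in the scene. Friction and masses are not known exactly. Their poses are not given: they have to be found in the camera images.
- swing (a joint): turn of the open clamp's steel arm about its upright post, rad: 0 wide open, grows as the arm swings clockwise seen from above, 1.65 against the stop with the screw over the flange. The pivot is stiff (0.35 N m) and stays where it is left; a handle pushed at its far end, beyond the screw, keeps the arm against the stop
- knob (a joint): turn of the open clamp's T-handle and screw relative to the arm, rad: grows clockwise seen from above, lowering handle and foot 4 mm a turn; stays where left. The foot touches 0.25 to 0.85 turn after the start, unlike each run. Kept moving it runs free with 0.04 N m; within a twentieth of a turn of touching it needs about 0.25 N m (8 N at 30 mm from the screw); stopped, far less is felt
- knob_grip (a point): middle of the open clamp's black plastic T-handle, a flat-sided bar 84 mm long (this point's x axis), 12 mm thick (y), 20 mm tall (z, up), with the screw's axis through this point; about 148 mm above the table; below it a 13 mm round neck, then the arm 22 mm under the bar. It lies 85 mm from the post's axis, in line with the arm
- bar_mid (a point): point inside the open clamp's arm, 38 mm from the post's axis, mid-width, mid-height, about 106 mm above the table; x axis points out along the arm to the knob, z up. The arm is a flat steel bar 20 mm wide and 16 mm thick, from the 34 mm round pivot boss to a 30 mm round boss under the knob
- pivot (a point): top of the open clamp's post, on its axis, about 128 mm above the table and higher than the arm by 14 mm (pivot nut, 30 mm across); the fixture's far post, 130 mm from the housing's axis
- foot: round rubber-faced steel swivel foot, 32 mm across, under the open clamp's screw; origin at the centre of its underside. It turns with the screw until it touches, then stands still. It is sprung: 10 N within about 0.3 mm of touching, then 1 mm per 7 N. It starts 1 to 3.3 mm above the flange's top level, varying by run, and when the arm is closed lies 45 mm from the housing's axis
- housing: cast-iron bearing housing, about 1.6 kg, loose in the fixture: round flange 124 mm across and 12 mm thick, origin at the centre of the flange's underside, z up; hub 26 mm high and up to 52 mm across on top, spigot below. The flange's underside lies 62 mm above the table on four rest pads
- socket: bystander: steel socket, 24 mm across, 30 mm tall, standing on the fixture's base plate (22 mm thick, 350 x 220 mm); origin under its centre
- seal_plate: bystander: aluminium ring, 52 mm across, 6 mm thick, lying on the fixture's base plate; origin under its centre
- wrench: bystander: steel wrench, 190 mm, lying on the bench
- screwdriver: bystander: screwdriver lying on the bench
- mallet: bystander: rubber mallet with a 260 mm wooden handle, lying on the bench
- wheel: bystander: aluminium compressor wheel, 60 mm across, 30 mm tall, on the bench
- bolt: bystander: M10 hexagon bolt standing on its head on the bench, 42 mm tall
There are look-alikes about, which are no part of the job. Leave any turquoise look-alike of the housing alone.

How it is judged:
On the way:
1. the arm is closed against its stop with the foot still clear of the flange (value of joint swing above 1.58 rad and contact force between foot and housing below 1 N), for 0.2 s.
At the end, for the whole second after the job is handed in: arm within 0.07 rad of its stop; foot pressing on the flange with 12.5 to 17.5 N (about a quarter turn past touch, plus or minus a tenth of a turn); housing not moved more than 4 mm (value of joint swing above 1.58 rad and contact force between foot and housing between 12.5 and 17.5 N and distance of housing from where it was at the start of the episode below 0.004 m).
It fails at once if the foot is screwed down too hard (contact force between foot and housing above 19 N).
It fails at once if the foot drags on the flange while the arm is still away from its stop (value of joint swing below 1.5 rad and contact force between foot and housing above 2 N).
It fails at once if a bystander is moved more than 30 mm (distance of any of socket, seal_plate, wrench, screwdriver, mallet, wheel, bolt from where it was at the start of the episode above 0.03 m).
It also fails if it takes over 70 s, if anything falls off the work surface, if the arm or the gripper's body presses on something with over 40 N, if the wrist force passes 120 N, or if a joint passes its speed limit or range.

## Working session

There is one attempt and no reset: what is moved stays moved. The work goes in short steps, Python scripts to look and compute and a tool call to move; the robot and the scene stay as the last step left them, time stands still between calls to the robot, and variables do not carry over. Pictures are saved under pics/ and viewed, at most 10 in all, crops included, and the job is handed in when it is done.

Besides the shell and the picture viewer there is one more tool, called after "Call:" as name([rows], argument=value, ...), one row to a line, values as JSON. step_arm: Moves the arm, as the interface text tells. Its arguments: {"type":"object","properties":{"motion":{"type":"array","items":{"type":"array","items":{"type":"number"}}},"force":{"type":"number"}},"required":["motion"]}

```bash
mkdir -p pics; ls
cat > h.py <<'E'
import numpy as np,cv2
from scipy.spatial.transform import Rotation as R
from workcell import bot
def cam(name):
    s=bot.read_state(); p,d=bot.read_camera(name); c=bot.calibration(name)
    K=np.array(c["mtx"])
    if name=="wrist":
        T=np.eye(4);T[:3,:3]=R.from_rotvec(s["tcp_rot"]).as_matrix();T[:3,3]=s["tool_pos"]
        M=T@np.array(c["T_tool_cam"])
    else:
        M=np.eye(4);o=np.array(c["orientation"]);M[:3,:3]=o if o.shape==(3,3) else R.from_rotvec(o).as_matrix();M[:3,3]=c["origin"]
    return p,d,K,M
def pts(d,K,M):
    v,u=np.mgrid[0:d.shape[0],0:d.shape[1]]
    P=np.stack([(u-K[0,2])/K[0,0]*d,-(v-K[1,2])/K[1,1]*d,-d],-1)
    return P@M[:3,:3].T+M[:3,3]
def ray(u,v,z,K,M):
    r=M[:3,:3]@np.array([(u-K[0,2])/K[0,0],-(v-K[1,2])/K[1,1],-1]);o=M[:3,3]
    return o+r*(z-o[2])/r[2]
E
python3 - <<'E'
from h import *
for n in("top","scene"):
    p,d,K,M=cam(n); cv2.imwrite(f"pics/{n}.png",p[...,::-1]); np.savez(f"{n}.npz",p=p,d=d,K=K,M=M); print(n,bot.calibration(n))
print(bot.read_state())
E
```

```text
pics
top {'mtx': array([[409.3613189 ,   0.        , 322.30068412],
       [  0.        , 409.3613189 , 202.86426216],
       [  0.        ,   0.        ,   1.        ]]), 'origin': array([0.3190681 , 0.01348419, 1.13100069]), 'orientation': array([ 0.16756706, -0.17576156, -1.66923468])}
scene {'mtx': array([[442.81875564,   0.        , 315.19831209],
       [  0.        , 442.81875564, 205.07428413],
       [  0.        ,   0.        ,   1.        ]]), 'origin': array([1.16368892, 0.39290742, 0.94767424]), 'orientation': array([0.43287395, 0.77401457, 2.03585962])}
{'time': 0.1, 'q': array([-1.37790306e+00,  2.64668958e-01,  1.60528171e+00,  1.55430785e-05,
        1.27370973e+00, -3.68996519e-02]), 'joint_vel': array([ 0.00085758, -0.00165892, -0.00184136, -0.00037878, -0.00186394,
        0.00048539]), 'joint_torque': array([ 1.45740764e-04, -5.16704857e+01, -3.68589520e+01, -4.03269439e-05,
        6.26164838e-03, -3.00232074e-06]), 'tool_pos': array([ 0.15362085, -0.65658342,  0.2300686 ]), 'tcp_rot': array([-3.11883086e+00, -3.59920635e-01,  2.29659176e-04]), 'wrist_force': array([ 0.10641752, -0.18937686, -1.11886265]), 'torque': array([ 0.07955179,  0.02567087, -0.00892362]), 'grip_force': 0.0, 'width': 1.0034512466841983}
```

View pics/top.png

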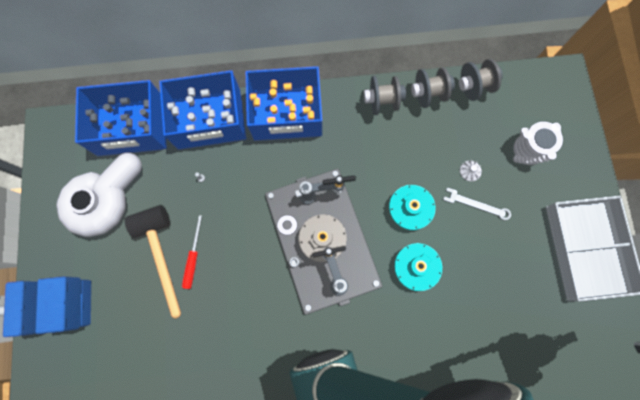

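View pics/scene.png

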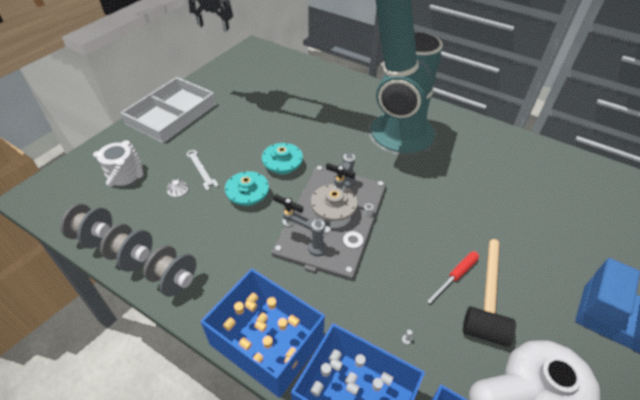

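Top view: the open clamp has its post at about (306,187) and its knob at about (340,183). The housing is at (322,237), and the set clamp at (340,286). Next I measure these.

Run:
```python
from h import *
a=np.load("top.npz");p,d,K,M=[a[k] for k in"pdKM"]
P=pts(d,K,M)
for n,u,v,z in[("post",306,187,.128),("knob",340,183,.155),("hub",322,237,.1),("post2",340,286,.128),("knob2",328,252,.145),("socket",294,262,.052)]:
    print(n,ray(u,v,z,K,M).round(3),P[v,u].round(3))
m=(P[...,2]>.135)&(P[...,2]<.175)&(abs(P[...,0]-.45)<.25)&(abs(P[...,1])<.2)
n,l,s,c=cv2.connectedComponentsWithStats(m.astype(np.uint8))
for i in range(1,n):
    if s[i,4]>15: 
        q=P[l==i];e=np.linalg.eigh(np.cov(q[:,:2].T));print(s[i],c[i].round(1),np.median(q,0).round(3),q.min(0).round(3),q.max(0).round(3),e[1][:,1].round(2))
b=cv2.resize(p[150:330,240:420,::-1],(720,720)[:2],interpolation=cv2.INTER_CUBIC)[:600]
cv2.imwrite("pics/topz.png",b)
```

```text
post [0.583 0.033 0.128] [0.583 0.033 0.127]
knob [ 0.577 -0.052  0.155] [ 0.578 -0.052  0.151]
hub [0.456 0.006 0.1  ] [0.456 0.006 0.103]
post2 [ 0.33  -0.024  0.128] [ 0.33  -0.024  0.128]
knob2 [ 0.413 -0.004  0.145] [ 0.412 -0.004  0.156]
socket [0.405 0.086 0.052] [0.406 0.087 0.035]
[323 175  33  10 216] [338.9 179.4] [ 0.586 -0.05   0.157] [ 0.578 -0.091  0.137] [ 0.598 -0.01   0.163] [-0.04  1.  ]
[312 245  34  12 206] [328.5 250.8] [ 0.414 -0.005  0.153] [ 0.406 -0.046  0.136] [0.425 0.035 0.159] [-0.11  0.99]
```

View pics/topz.png

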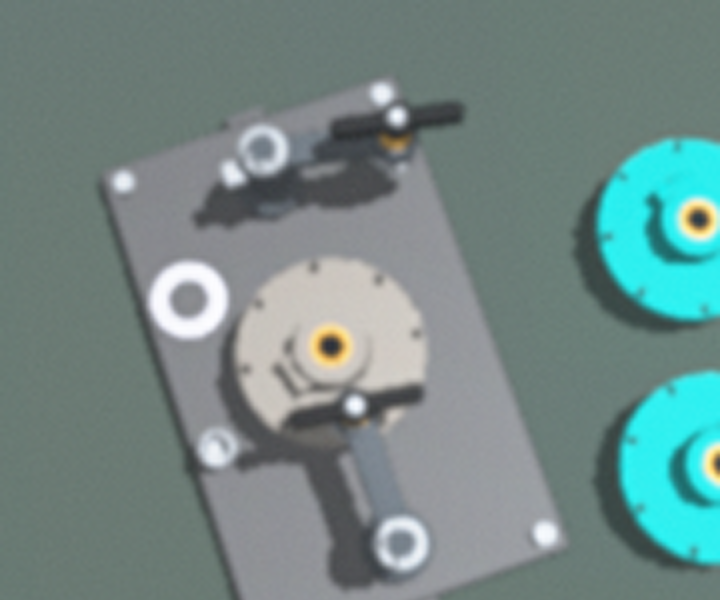

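Call:
step_arm([
  [6, 2.8, -2.5, 0, -4],
  [6, 5.6, -4.9, 0, -8],
  [6, 8.4, -7.4, 0, -12],
  [6, 11.2, -9.9, 0, -16],
  [6, 14, -12.3, 0, -20],
  [6, 16.7, -14.8, 0, -24],
  [6, 19.5, -17.3, 0, -28],
  [6, 22.3, -19.7, 0, -32],
  [6, 25.1, -22.2, 0, -36],
  [6, 27.9, -24.7, 0, -40],
  [6, 30.7, -27.1, 0, -44],
  [6, 33.5, -29.6, 0, -48],
  [6, 36.3, -32, 0, -52],
  [6, 39.1, -34.5, 0, -56],
  [6, 41.9, -37, 0, -60],
  [6, 44.6, -39.4, 0, -64],
  [6, 47.4, -41.9, 0, -68],
  [6, 50.2, -44.4, 0, -72],
  [6, 53, -46.8, 0, -76],
  [6, 55.8, -49.3, 0, -79],
])

```text
time: 2.1
tool_pos: [0.5851, -0.0487, 0.2308]
tcp_rot: [-2.176, -2.266, 0.001]
wrist_force: [0.5, -0.9, 0.2]
width: 0.704
grip_force: 0.0
```

Run:
```python
from h import *
bot.read_camera("top")
p,d,K,M=cam("wrist"); cv2.imwrite("pics/w1.png",p[...,::-1]); np.savez("w1.npz",p=p,d=d,K=K,M=M)
s=bot.read_state();print(s["tool_pos"],R.from_rotvec(s["tcp_rot"]).as_matrix().round(3),s["q"].round(3),s["time"],s["wrist_force"],s["torque"])
P=pts(d,K,M)
m=(P[...,2]>.14)&(P[...,2]<.17)&(abs(P[...,0]-.585)<.06)&(abs(P[...,1]+.05)<.07)
n,l,st,c=cv2.connectedComponentsWithStats(m.astype(np.uint8))
for i in range(1,n):
    if st[i,4]>50:
        q=P[l==i];e=np.linalg.eigh(np.cov(q[:,:2].T));print(st[i],c[i].round(1),np.median(q,0).round(4),q.min(0).round(3),q.max(0).round(3),e[1][:,1].round(3))
```

```text
[ 0.58649623 -0.04654538  0.23067792] [[-0.043  0.999  0.   ]
 [ 0.999  0.043  0.002]
 [ 0.002  0.    -1.   ]] [-0.123  0.102  1.796  0.002  1.244 -0.166] 2.2 [-0.60551321 -0.31400007  0.4930047 ] [-0.00553199  0.04323219  0.01084957]
[ 308  154   30  121 2368] [322.3 213.8] [ 0.5869 -0.0468  0.1577] [ 0.577 -0.092  0.14 ] [ 0.597 -0.009  0.161] [-0.038  0.999]
```

View pics/w1.png

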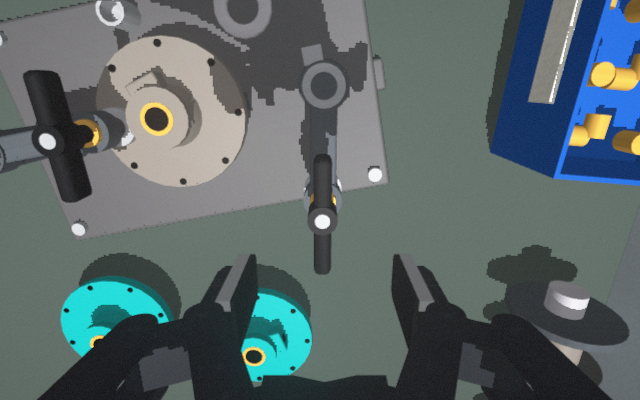

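The wrist view shows the handle bar from (322,155) to (322,273), with the screw cap at (322,221). The post nut is at (323,87) and the hub at (156,119).

Run:
```python
from h import *
a=np.load("w1.npz");p,d,K,M=[a[k] for k in"pdKM"];P=pts(d,K,M)
for n,u,v,z in[("cap",322,221,.161),("e1",322,155,.158),("e2",322,273,.158),("post",323,86,.128),("hub",156,119,.1),("cap2",47,142,.156)]:
    print(n,ray(u,v,z,K,M).round(4),P[v,u].round(4))
```

```text
cap [ 0.5869 -0.0498  0.161 ] [ 0.5869 -0.0504  0.1597]
e1 [ 0.585  -0.0069  0.158 ] [ 0.585  -0.0089  0.1474]
e2 [ 0.5886 -0.0899  0.158 ] [ 0.5886 -0.0902  0.1575]
post [0.5838 0.0339 0.128 ] [0.5838 0.0339 0.1278]
hub [0.4572 0.004  0.1   ] [0.4573 0.004  0.1003]
cap2 [ 0.4142 -0.0067  0.156 ] [ 0.4136 -0.0068  0.1553]
```

Call:
step_arm([
  [5, -0.35, 0, 2, 0],
  [5, -0.35, 0, 4, 0],
  [5, -0.35, 0, 6, 0],
  [5, -0.35, 0, 8, 0],
  [5, -0.35, 0, 9.3, 0],
  [5, -0.35, 0, 10, 0],
  [5, -0.35, 0, 10, 0],
  [0.5, -0.35, 0, 10, 0],
  [0.5, -0.35, 0, 10, 0],
  [0.5, -0.35, 0, 10, 0],
  [0.5, -0.35, 0, 10, 0],
  [0.5, -0.35, 0, 10, 0],
  [0.5, -0.35, 0, 10, 0],
], force=25)

```text
time: 3.5
tool_pos: [0.5864, -0.0538, 0.1327]
tcp_rot: [2.177, 2.261, 0.003]
wrist_force: [3.5, 0.2, 4.2]
width: 0.137
grip_force: 31.9
```

```bash
cat > st.py <<'E'
from h import *
s=bot.read_state();m=R.from_rotvec(s["tcp_rot"]).as_matrix()
print("t",s["time"],"p",s["tool_pos"].round(4),"ang",np.degrees(np.arctan2(m[1,0],m[0,0])).round(1),"q",s["q"].round(2),"F",s["wrist_force"].round(2),"T",s["torque"].round(3),"w",round(s["width"],3),s["grip_force"])
E
python3 st.py
python3 - <<'E'
import numpy as np
# arc about the post in tool axes, relative to the start; tool x=ang 92.5
c=np.array([.5838,.0339]);r=.084;a0=np.radians(-87.9)
tx=np.array([-.043,.999]);ty=np.array([.999,.043])
p0=c+r*np.array([np.cos(a0),np.sin(a0)])
for k in range(0,90,4):
    a=a0-np.radians(k);d=c+r*np.array([np.cos(a),np.sin(a)])-p0
    print(k,(d@tx*100).round(2),(d@ty*100).round(2))
E
```

```text
t 3.5 p [ 0.5864 -0.0538  0.1327] ang 92.2 q [-0.13  0.18  1.89  0.    1.06 -0.17] F [3.49 0.19 4.23] T [ 0.015 -0.526 -0.063] w 0.137 31.880717128515244
0 0.0 0.0
4 0.02 -0.59
8 0.09 -1.17
12 0.19 -1.75
16 0.34 -2.31
20 0.52 -2.87
24 0.75 -3.41
28 1.01 -3.94
32 1.3 -4.44
36 1.64 -4.93
40 2.0 -5.39
44 2.39 -5.82
48 2.82 -6.22
52 3.27 -6.6
56 3.75 -6.94
60 4.25 -7.25
64 4.77 -7.52
68 5.3 -7.75
72 5.85 -7.95
76 6.42 -8.11
80 6.99 -8.23
84 7.57 -8.31
88 8.16 -8.34
```

Call:
step_arm([
  [0.5, 0.02, -0.62, 0, 4],
  [0.5, 0.09, -1.22, 0, 8],
  [0.5, 0.2, -1.83, 0, 12],
  [0.5, 0.35, -2.41, 0, 16],
  [0.5, 0.54, -3.0, 0, 20],
  [0.5, 0.78, -3.56, 0, 24],
  [0.5, 1.05, -4.11, 0, 28],
  [0.5, 1.36, -4.64, 0, 32],
  [0.5, 1.71, -5.15, 0, 36],
  [0.5, 2.09, -5.63, 0, 40],
  [0.5, 2.5, -6.08, 0, 44],
  [0.5, 2.94, -6.5, 0, 48],
  [0.5, 3.41, -6.9, 0, 52],
  [0.5, 3.92, -7.25, 0, 56],
  [0.5, 4.44, -7.57, 0, 60],
  [0.5, 4.98, -7.85, 0, 64],
  [0.5, 4.98, -7.85, 0, 64],
])

```text
time: 5.2
tool_pos: [0.5059, -0.006, 0.1326]
tcp_rot: [-3.047, -0.763, -0.006]
wrist_force: [3.3, 2.5, 6.1]
width: 0.134
grip_force: 32.0
```

```bash
python3 st.py
```

```text
t 5.2 p [ 0.5059 -0.006   0.1326] ang 28.1 q [-0.06  0.03  2.07  0.    1.05  1.02] F [3.25 2.55 6.11] T [ 0.549 -0.457 -0.038] w 0.134 31.96357950568199
```

Call:
step_arm([
  [0.5, 0.01, -0.3, 0, 2],
  [0.5, 0.02, -0.61, 0, 4],
  [0.5, 0.05, -0.91, 0, 6],
  [0.5, 0.09, -1.22, 0, 8],
  [0.5, 0.13, -1.52, 0, 10],
  [0.5, 0.19, -1.82, 0, 12],
])

```text
time: 5.8
tool_pos: [0.4998, 0.0094, 0.1326]
tcp_rot: [3.108, 0.441, 0.007]
wrist_force: [6.1, -2.6, 3.8]
width: 0.135
grip_force: 31.8
```

```bash
python3 st.py
```

```text
t 5.8 p [0.4998 0.0094 0.1326] ang 16.2 q [-0.03  0.01  2.08 -0.    1.04  1.26] F [ 6.07 -2.63  3.83] T [-0.412 -0.902  0.035] w 0.135 31.783172339200974
```

Call:
step_arm([
  [0.5, 0, -0.15, 0, 1],
  [0.5, 0.01, -0.3, 0, 2],
  [0.5, 0.02, -0.46, 0, 3],
])

```text
time: 6.1
tool_pos: [0.4987, 0.0138, 0.1327]
tcp_rot: [3.119, 0.361, 0.007]
wrist_force: [4.6, -3.1, 3.0]
width: 0.136
grip_force: 31.9
```

```bash
python3 st.py
```

```text
t 6.1 p [0.4987 0.0138 0.1327] ang 13.2 q [-0.02  0.01  2.08 -0.    1.04  1.32] F [ 4.64 -3.09  3.02] T [-0.471 -0.85  -0.017] w 0.136 31.88231661915779
```

Not at the stop yet, so I keep going in small steps.

Call:
step_arm([
  [0.5, 0, -0.08, 0, 0.5],
  [0.5, 0, -0.15, 0, 1],
  [0.5, 0, -0.23, 0, 1.5],
  [0.5, 0, -0.3, 0, 2],
])

```text
time: 6.5
tool_pos: [0.4984, 0.0148, 0.1326]
tcp_rot: [3.12, 0.309, 0.008]
wrist_force: [5.7, -11.1, 2.0]
width: 0.133
grip_force: 31.9
```

```bash
python3 st.py
```

```text
t 6.5 p [0.4984 0.0148 0.1326] ang 11.3 q [-0.02  0.01  2.08 -0.01  1.04  1.36] F [  5.66 -11.12   1.99] T [-1.914 -1.15   0.036] w 0.133 31.938921064138412
```

Call:
step_arm([
  [0.5, 0, 0, 0, 0],
  [5, 0, 0.1, 0, 0],
  [5, 0, 0.1, 0, 0],
  [5, 0, 0.1, 0, 0],
  [5, 0, 0.1, 0, 0],
  [5, 0, 0.1, -2, 0],
  [5, 0, 0.1, -4, 0],
  [5, 0, 0.1, -6, -8],
  [5, 0, 0.1, -8, -16],
  [5, 0, 0.1, -10, -24],
  [5, 0, 0.1, -10, -32],
  [5, 0, 0.1, -10, -40],
  [5, 0, 0.1, -10, -48],
  [5, 0, 0.1, -10, -56],
  [5, 0, 0.1, -10, -64],
  [5, 0, 0.1, -10, -72],
  [5, 0, 0.1, -10, -80],
  [5, 0, 0.1, -10, -88],
  [5, 0, 0.1, -10, -88],
])

```text
time: 8.4
tool_pos: [0.4956, 0.0168, 0.2309]
tcp_rot: [-2.035, -2.392, 0.001]
wrist_force: [0.6, 0.2, 0.7]
width: 0.589
grip_force: 0.0
```

Call:
step_arm([
  [5, 0, 0, 0, -8],
  [5, 0, 0, 0, -16],
  [5, 0, 0, 0, -24],
  [5, 0, 0, 0, -32],
  [5, 0, 0, 0, -40],
  [5, 0, 0, 0, -48],
  [5, 0, 0, 0, -56],
  [5, 0, 0, 0, -64],
  [5, 0, 0, 0, -72],
  [5, 0, 0, 0, -80],
  [5, 0, 0, 0, -88],
  [5, 0, 0, 0, -92],
  [5, 0, 0, 0, -92],
  [5, 0, 0, 0, -92],
  [5, 0, 0, 0, -92],
])

```text
time: 9.9
tool_pos: [0.496, 0.0166, 0.2312]
tcp_rot: [0.302, -3.127, -0.0]
wrist_force: [0.4, -0.6, 0.0]
width: 0.582
grip_force: 0.0
```

```bash
python3 st.py
python3 - <<'E'
from h import *
p,d,K,M=cam("wrist"); cv2.imwrite("pics/w2.png",p[...,::-1]); np.savez("w2.npz",p=p,d=d,K=K,M=M)
P=pts(d,K,M)
m=(P[...,2]>.145)&(P[...,2]<.17)&(np.hypot(P[...,0]-.5,P[...,1]-.015)<.055)
q=P[m];e=np.linalg.eigh(np.cov(q[:,:2].T));v=e[1][:,1];print(len(q),np.median(q,0).round(4),np.degrees(np.arctan2(v[1],v[0])))
t=(q[:,:2]-q[:,:2].mean(0))@v;n=(q[:,:2]-q[:,:2].mean(0))@[-v[1],v[0]]
print("bar centre",(q[:,:2].mean(0)+v*(t.min()+t.max())/2+np.array([-v[1],v[0]])*(n.min()+n.max())/2).round(4),np.ptp(t),np.ptp(n))
E
```

```text
t 9.9 p [0.496  0.0166 0.2312] ang -169.0 q [-0.02 -0.08  1.98  0.    1.24 -1.78] F [ 0.39 -0.58  0.01] T [0.018 0.037 0.004] w 0.582 0.0
2332 [0.4972 0.014  0.1577] -168.77355543805584
bar centre [0.5008 0.0148] 0.08332392510487806 0.019465921516407005
```

View pics/w2.png

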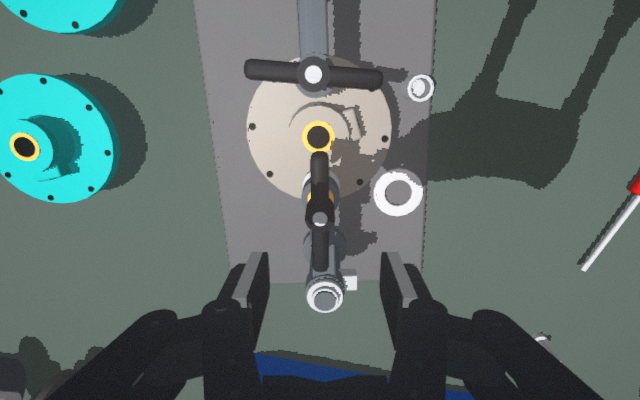

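The arm is closed in line with the hub, and the handle runs along the arm from (319,152) to (320,268). Now I go down centred on the screw.

Call:
step_arm([
  [5, -0.44, -0.27, 2, 0],
  [5, -0.44, -0.27, 4, 0],
  [5, -0.44, -0.27, 6, 0],
  [5, -0.44, -0.27, 8, 0],
  [5, -0.44, -0.27, 9.3, 0],
  [5, -0.44, -0.27, 10, 0],
  [5, -0.44, -0.27, 10, 0],
  [5, -0.44, -0.27, 10, 0],
  [5, -0.44, -0.27, 10, 0],
])

```text
time: 10.85
tool_pos: [0.5019, 0.0147, 0.1325]
tcp_rot: [-0.305, 3.125, -0.0]
wrist_force: [-0.6, -0.3, -0.2]
width: 0.586
grip_force: 0.0
```

```bash
python3 st.py
```

```text
t 10.85 p [0.5019 0.0147 0.1325] ang -168.8 q [-0.02  0.02  2.07  0.    1.05 -1.79] F [-0.64 -0.3  -0.17] T [0.008 0.022 0.004] w 0.586 0.0
```

Call:
step_arm([
  [0.5, 0, 0, 0, 0],
  [0.5, 0, 0, 0, 0],
  [0.5, 0, 0, 0, 0],
  [0.5, 0, 0, 0, 0],
  [0.5, 0, 0, 0, 0],
  [0.5, 0, 0, 0, 0],
], force=40)

```text
time: 11.45
tool_pos: [0.5013, 0.0146, 0.1319]
tcp_rot: [-0.306, 3.126, -0.001]
wrist_force: [-0.0, -1.6, 4.5]
width: 0.13
grip_force: 43.3
```

```bash
python3 st.py
```

```text
t 11.45 p [0.5013 0.0146 0.1319] ang -168.8 q [-0.02  0.02  2.07 -0.    1.05 -1.79] F [-0.05 -1.57  4.52] T [-0.218  0.13  -0.05 ] w 0.13 43.30525383353233
```

Call:
step_arm([
  [0.5, 0, 0, 0, 3],
  [0.5, 0, 0, 0.01, 6],
  [0.5, 0, 0, 0.01, 9],
  [0.5, 0, 0, 0.01, 12],
  [0.5, 0, 0, 0.02, 15],
  [0.5, 0, 0, 0.02, 18],
  [0.5, 0, 0, 0.02, 21],
  [0.5, 0, 0, 0.03, 24],
  [0.5, 0, 0, 0.03, 27],
  [0.5, 0, 0, 0.03, 30],
])

```text
time: 12.45
tool_pos: [0.5014, 0.0147, 0.1315]
tcp_rot: [0.517, 3.098, 0.0]
wrist_force: [-0.6, 0.2, 4.4]
width: 0.131
grip_force: 43.4
```

```bash
python3 st.py
```

```text
t 12.45 p [0.5014 0.0147 0.1315] ang 161.0 q [-0.02  0.02  2.07  0.    1.05 -1.26] F [-0.61  0.23  4.37] T [-0.112  0.101  0.037] w 0.131 43.35967183113098
```

Call:
step_arm([
  [0.5, 0, 0, 0, 3],
  [0.5, 0, 0, 0.01, 6],
  [0.5, 0, 0, 0.01, 9],
  [0.5, 0, 0, 0.01, 12],
  [0.5, 0, 0, 0.02, 15],
  [0.5, 0, 0, 0.02, 18],
  [0.5, 0, 0, 0.02, 21],
  [0.5, 0, 0, 0.03, 24],
  [0.5, 0, 0, 0.03, 27],
  [0.5, 0, 0, 0.03, 30],
])

```text
time: 13.45
tool_pos: [0.5015, 0.0149, 0.1312]
tcp_rot: [1.301, 2.858, 0.001]
wrist_force: [0.5, 0.1, 3.9]
width: 0.133
grip_force: 43.3
```

```bash
python3 st.py
```

```text
t 13.45 p [0.5015 0.0149 0.1312] ang 131.0 q [-0.02  0.02  2.07  0.    1.05 -0.74] F [0.46 0.13 3.89] T [0.035 0.    0.031] w 0.133 43.284857869148254
```

Free running shows about 0.035 N m, as expected. I continue in 9° steps and read the moment while turning.

Call:
step_arm([
  [0.5, 0, 0, 0, 3],
  [0.5, 0, 0, 0.01, 6],
  [0.5, 0, 0, 0.01, 9],
])

```text
time: 13.75
tool_pos: [0.5015, 0.0149, 0.1311]
tcp_rot: [1.522, 2.747, 0.001]
wrist_force: [-0.7, 0.5, 3.8]
width: 0.131
grip_force: 43.3
```

```bash
python3 st.py
```

```text
t 13.75 p [0.5015 0.0149 0.1311] ang 122.0 q [-0.02  0.02  2.07  0.    1.04 -0.58] F [-0.67  0.54  3.83] T [-0.021 -0.029  0.031] w 0.131 43.26944142580032
```

Call:
step_arm([
  [0.5, 0, 0, 0, 3],
  [0.5, 0, 0, 0.01, 6],
  [0.5, 0, 0, 0.01, 9],
])

```text
time: 14.05
tool_pos: [0.5016, 0.0149, 0.131]
tcp_rot: [1.732, 2.62, 0.002]
wrist_force: [-0.1, 0.2, 4.4]
width: 0.133
grip_force: 43.2
```

```bash
python3 st.py
```

```text
t 14.05 p [0.5016 0.0149 0.131 ] ang 113.0 q [-0.02  0.02  2.07  0.    1.04 -0.42] F [-0.13  0.24  4.38] T [ 0.021 -0.016  0.013] w 0.133 43.24962258338928
```

Call:
step_arm([
  [0.5, 0, 0, 0, 3],
  [0.5, 0, 0, 0.01, 6],
  [0.5, 0, 0, 0.01, 9],
])

```text
time: 14.35
tool_pos: [0.5016, 0.0149, 0.1309]
tcp_rot: [1.933, 2.475, 0.002]
wrist_force: [-0.3, 0.4, 2.6]
width: 0.133
grip_force: 43.2
```

```bash
python3 st.py
```

```text
t 14.35 p [0.5016 0.0149 0.1309] ang 104.0 q [-0.02  0.02  2.07  0.    1.04 -0.27] F [-0.33  0.41  2.6 ] T [-0.026 -0.074  0.089] w 0.133 43.22893872857094
```

Call:
step_arm([
  [0.5, 0, 0, 0, 3],
  [0.5, 0, 0, 0.01, 6],
  [0.5, 0, 0, 0.01, 9],
])

```text
time: 14.65
tool_pos: [0.5016, 0.0149, 0.1308]
tcp_rot: [2.121, 2.316, 0.002]
wrist_force: [0.6, 0.2, 3.4]
width: 0.134
grip_force: 43.2
```

```bash
python3 st.py
```

```text
t 14.65 p [0.5016 0.0149 0.1308] ang 95.0 q [-0.02  0.02  2.07  0.    1.04 -0.11] F [0.62 0.15 3.45] T [-0.03  -0.122  0.064] w 0.134 43.20839926600456
```

Call:
step_arm([
  [0.5, 0, 0, 0, 3],
  [0.5, 0, 0, 0.01, 6],
  [0.5, 0, 0, 0.01, 9],
])

```text
time: 14.95
tool_pos: [0.5017, 0.0149, 0.1307]
tcp_rot: [2.296, 2.143, 0.002]
wrist_force: [0.1, 0.6, 2.9]
width: 0.129
grip_force: 43.2
```

```bash
python3 st.py
```

```text
t 14.95 p [0.5017 0.0149 0.1307] ang 86.0 q [-0.02  0.02  2.07  0.    1.04  0.05] F [0.11 0.61 2.9 ] T [-0.    -0.096  0.035] w 0.129 43.18800553679466
```

Call:
step_arm([
  [0.5, 0, 0, 0, 3],
  [0.5, 0, 0, 0.01, 6],
  [0.5, 0, 0, 0.01, 9],
])

```text
time: 15.25
tool_pos: [0.5018, 0.0148, 0.1306]
tcp_rot: [2.457, 1.956, 0.002]
wrist_force: [0.8, 0.1, 4.2]
width: 0.131
grip_force: 43.2
```

```bash
python3 st.py
```

```text
t 15.25 p [0.5018 0.0148 0.1306] ang 77.0 q [-0.02  0.02  2.07  0.    1.04  0.21] F [0.83 0.14 4.23] T [-0.019 -0.078  0.04 ] w 0.131 43.1695157289505
```

Call:
step_arm([
  [0.5, 0, 0, 0, 3],
  [0.5, 0, 0, 0.01, 6],
  [0.5, 0, 0, 0.01, 9],
])

```text
time: 15.55
tool_pos: [0.5018, 0.0149, 0.1305]
tcp_rot: [2.603, 1.757, 0.003]
wrist_force: [0.6, -0.2, 2.7]
width: 0.133
grip_force: 43.2
```

```bash
python3 st.py
```

```text
t 15.55 p [0.5018 0.0149 0.1305] ang 68.0 q [-0.02  0.02  2.07  0.    1.04  0.36] F [ 0.6  -0.23  2.67] T [-0.078 -0.181  0.089] w 0.133 43.15205991268158
```

Call:
step_arm([
  [0.5, 0, 0, 0, 3],
  [0.5, 0, 0, 0.01, 6],
  [0.5, 0, 0, 0.01, 9],
])

```text
time: 15.85
tool_pos: [0.5019, 0.0148, 0.1304]
tcp_rot: [2.733, 1.548, 0.003]
wrist_force: [1.3, 0.3, 2.2]
width: 0.132
grip_force: 43.1
```

```bash
python3 st.py
```

```text
t 15.85 p [0.5019 0.0148 0.1304] ang 59.0 q [-0.02  0.02  2.07  0.    1.04  0.52] F [1.3  0.35 2.19] T [ 0.005 -0.157  0.002] w 0.132 43.13633859157562
```

Call:
step_arm([
  [0.5, 0, 0, 0, 3],
  [0.5, 0, 0, 0.01, 6],
  [0.5, 0, 0, 0.01, 9],
])

```text
time: 16.15
tool_pos: [0.5019, 0.0148, 0.1303]
tcp_rot: [2.846, 1.328, 0.003]
wrist_force: [1.2, -1.3, 2.9]
width: 0.133
grip_force: 43.1
```

```bash
python3 st.py
```

```text
t 16.15 p [0.5019 0.0148 0.1303] ang 50.0 q [-0.02  0.02  2.07  0.    1.04  0.68] F [ 1.18 -1.34  2.88] T [-0.08  -0.157  0.078] w 0.133 43.12333703041077
```

Call:
step_arm([
  [0.5, 0, 0, 0, 3],
  [0.5, 0, 0, 0.01, 6],
  [0.5, 0, 0, 0.01, 9],
])

```text
time: 16.45
tool_pos: [0.5019, 0.0147, 0.1302]
tcp_rot: [2.941, 1.101, 0.003]
wrist_force: [1.5, -0.1, 3.4]
width: 0.134
grip_force: 43.1
```

```bash
python3 st.py
```

```text
t 16.45 p [0.5019 0.0147 0.1302] ang 41.0 q [-0.02  0.02  2.07 -0.    1.04  0.83] F [ 1.54 -0.09  3.44] T [-0.194 -0.231  0.017] w 0.134 43.11321258544922
```

Call:
step_arm([
  [0.5, 0, 0, 0, 3],
  [0.5, 0, 0, 0.01, 6],
  [0.5, 0, 0, 0.01, 9],
])

```text
time: 16.75
tool_pos: [0.5019, 0.0147, 0.1301]
tcp_rot: [3.019, 0.867, 0.003]
wrist_force: [0.2, -0.5, 3.7]
width: 0.132
grip_force: 43.1
```

```bash
python3 st.py
```

```text
t 16.75 p [0.5019 0.0147 0.1301] ang 32.0 q [-0.02  0.02  2.07 -0.    1.04  0.99] F [ 0.19 -0.49  3.65] T [-0.125 -0.202  0.021] w 0.132 43.10602739453316
```

Call:
step_arm([
  [0.5, 0, 0, 0, 3],
  [0.5, 0, 0, 0.01, 6],
  [0.5, 0, 0, 0.01, 9],
])

```text
time: 17.05
tool_pos: [0.502, 0.0146, 0.1301]
tcp_rot: [3.078, 0.628, 0.003]
wrist_force: [1.2, -0.7, 2.1]
width: 0.13
grip_force: 43.1
```

```bash
python3 st.py
```

```text
t 17.05 p [0.502  0.0146 0.1301] ang 23.1 q [-0.02  0.02  2.07 -0.    1.04  1.15] F [ 1.23 -0.69  2.06] T [-0.222 -0.178  0.074] w 0.13 43.11928912997246
```

Call:
step_arm([
  [0.5, 0, 0, 0, 3],
  [0.5, 0, 0, 0.01, 6],
  [0.5, 0, 0, 0.01, 9],
])

```text
time: 17.35
tool_pos: [0.5019, 0.0146, 0.1299]
tcp_rot: [3.117, 0.384, 0.003]
wrist_force: [0.9, -2.0, 2.9]
width: 0.133
grip_force: 43.1
```

```bash
python3 st.py
```

```text
t 17.35 p [0.5019 0.0146 0.1299] ang 14.1 q [-0.02  0.02  2.07 -0.    1.04  1.31] F [ 0.93 -1.95  2.88] T [-0.152 -0.169  0.101] w 0.133 43.149196207523346
```

Call:
step_arm([
  [0.5, 0, 0, 0, 3],
  [0.5, 0, 0, 0.01, 6],
  [0.5, 0, 0, 0.01, 9],
])

```text
time: 17.65
tool_pos: [0.5019, 0.0146, 0.1299]
tcp_rot: [3.138, 0.139, 0.003]
wrist_force: [0.6, -1.5, 3.3]
width: 0.131
grip_force: 43.2
```

```bash
python3 st.py
```

```text
t 17.65 p [0.5019 0.0146 0.1299] ang 5.1 q [-0.02  0.02  2.07 -0.    1.04  1.46] F [ 0.61 -1.54  3.31] T [-0.279 -0.16   0.097] w 0.131 43.192910850048065
```

Call:
step_arm([
  [0.5, 0, 0, 0, 3],
  [0.5, 0, 0, 0.01, 6],
  [0.5, 0, 0, 0.01, 9],
])

```text
time: 17.95
tool_pos: [0.5019, 0.0145, 0.1298]
tcp_rot: [3.139, -0.108, 0.003]
wrist_force: [1.8, -1.6, 2.8]
width: 0.127
grip_force: 43.3
```

```bash
python3 st.py
```

```text
t 17.95 p [0.5019 0.0145 0.1298] ang -3.9 q [-0.02  0.02  2.07 -0.    1.04  1.62] F [ 1.76 -1.63  2.75] T [-0.255 -0.166  0.211] w 0.127 43.251679837703705
```

Call:
step_arm([
  [0.5, 0, 0, 0, 3],
  [0.5, 0, 0, 0.01, 6],
  [0.5, 0, 0, 0.01, 9],
])

```text
time: 18.25
tool_pos: [0.5019, 0.0145, 0.1298]
tcp_rot: [3.121, -0.353, 0.003]
wrist_force: [0.6, -1.5, 2.7]
width: 0.133
grip_force: 43.3
```

```bash
python3 st.py
```

```text
t 18.25 p [0.5019 0.0145 0.1298] ang -12.9 q [-0.02  0.02  2.07 -0.    1.04  1.78] F [ 0.57 -1.47  2.67] T [-0.263 -0.134  0.167] w 0.133 43.29339221119881
```

Call:
step_arm([
  [0.5, 0, 0, 0, 3],
  [0.5, 0, 0, 0.01, 6],
])

```text
time: 18.45
tool_pos: [0.5019, 0.0144, 0.1296]
tcp_rot: [3.099, -0.516, 0.003]
wrist_force: [1.9, -1.3, 4.2]
width: 0.131
grip_force: 43.4
```

```bash
python3 st.py
```

```text
t 18.45 p [0.5019 0.0144 0.1296] ang -18.9 q [-0.02  0.02  2.07 -0.    1.04  1.88] F [ 1.87 -1.34  4.18] T [-0.342 -0.096  0.195] w 0.131 43.37504133582115
```

Call:
step_arm([
  [0.5, 0, 0, 0, 3],
  [0.5, 0, 0, 0.01, 6],
])

```text
time: 18.65
tool_pos: [0.5019, 0.0144, 0.1296]
tcp_rot: [3.067, -0.678, 0.003]
wrist_force: [1.1, -1.8, 4.3]
width: 0.133
grip_force: 43.4
```

```bash
python3 st.py
```

```text
t 18.65 p [0.5019 0.0144 0.1296] ang -24.9 q [-0.02  0.02  2.07 -0.    1.04  1.99] F [ 1.06 -1.79  4.25] T [-0.329 -0.046  0.197] w 0.133 43.419616520404816
```

Call:
step_arm([
  [0.5, 0, 0, 0, 3],
  [0.5, 0, 0, 0.01, 6],
])

```text
time: 18.85
tool_pos: [0.5019, 0.0144, 0.1295]
tcp_rot: [3.028, -0.837, 0.003]
wrist_force: [0.8, -2.5, 4.8]
width: 0.132
grip_force: 43.5
```

```bash
python3 st.py
```

```text
t 18.85 p [0.5019 0.0144 0.1295] ang -30.9 q [-0.02  0.02  2.07 -0.    1.04  2.09] F [ 0.8  -2.47  4.75] T [-0.344 -0.037  0.184] w 0.132 43.46403479576111
```

The moment stepped up to about 0.2 N m at around 180° of turn and stayed there, so touch is at roughly 172–190°. My target is about 270° in total, and 222° is done. I need to regrip to stay within joint 6's range.

Call:
step_arm([
  [0.5, 0, 0, 0, 0],
  [5, 0, 0, 0, 0],
  [5, 0, 0, 0, 0],
  [5, 0, 0, 0, 0],
  [5, 0, 0, 0, 0],
  [5, 0, 0, -2, 0],
  [5, 0, 0, -4, 0],
  [5, 0, 0, -6, -8],
  [5, 0, 0, -8, -16],
  [5, 0, 0, -10, -24],
  [5, 0, 0, -10, -32],
  [5, 0, 0, -10, -40],
  [5, 0, 0, -10, -48],
  [5, 0, 0, -10, -56],
  [5, 0, 0, -10, -64],
  [5, 0, 0, -10, -72],
  [5, 0, 0, -10, -80],
  [5, 0, 0, -10, -88],
  [5, 0, 0, -10, -88],
])

```text
time: 20.75
tool_pos: [0.5007, 0.0148, 0.2285]
tcp_rot: [-2.758, -1.504, 0.001]
wrist_force: [-0.1, -0.3, 0.1]
width: 0.585
grip_force: 0.0
```

Call:
step_arm([
  [5, 0, 0, 0, -8],
  [5, 0, 0, 0, -16],
  [5, 0, 0, 0, -24],
  [5, 0, 0, 0, -32],
  [5, 0, 0, 0, -40],
  [5, 0, 0, 0, -48],
  [5, 0, 0, 0, -56],
  [5, 0, 0, 0, -64],
  [5, 0, 0, 0, -72],
  [5, 0, 0, 0, -80],
  [5, 0, 0, 0, -88],
  [5, 0, 0, 0, -92],
  [5, 0, 0, 0, -92],
  [5, 0, 0, 0, -92],
  [5, 0, 0, 0, -92],
])

```text
time: 22.25
tool_pos: [0.5009, 0.0148, 0.2287]
tcp_rot: [-0.839, -3.027, -0.0]
wrist_force: [-0.1, -1.0, 0.7]
width: 0.586
grip_force: 0.0
```

```bash
python3 st.py
python3 - <<'E'
from h import *
p,d,K,M=cam("wrist"); cv2.imwrite("pics/w3.png",p[...,::-1]); np.savez("w3.npz",p=p,d=d,K=K,M=M)
P=pts(d,K,M)
m=(P[...,2]>.142)&(P[...,2]<.17)&(np.hypot(P[...,0]-.5,P[...,1]-.015)<.055)
q=P[m];e=np.linalg.eigh(np.cov(q[:,:2].T));v=e[1][:,1];print(len(q),np.median(q,0).round(4),np.degrees(np.arctan2(v[1],v[0])))
t=(q[:,:2]-q[:,:2].mean(0))@v;n=(q[:,:2]-q[:,:2].mean(0))@[-v[1],v[0]]
print("bar centre",(q[:,:2].mean(0)+v*(t.min()+t.max())/2+np.array([-v[1],v[0]])*(n.min()+n.max())/2).round(4),np.ptp(t),np.ptp(n))
E
```

```text
t 22.25 p [0.5009 0.0148 0.2287] ang 149.0 q [-0.02 -0.07  1.97  0.    1.24 -1.05] F [-0.07 -1.    0.67] T [ 0.006 -0.017 -0.003] w 0.586 0.0
2382 [0.4979 0.0177 0.1552] 149.21357743305114
bar centre [0.5013 0.0152] 0.08337507429211125 0.019762470166877044
```

View pics/w3.png

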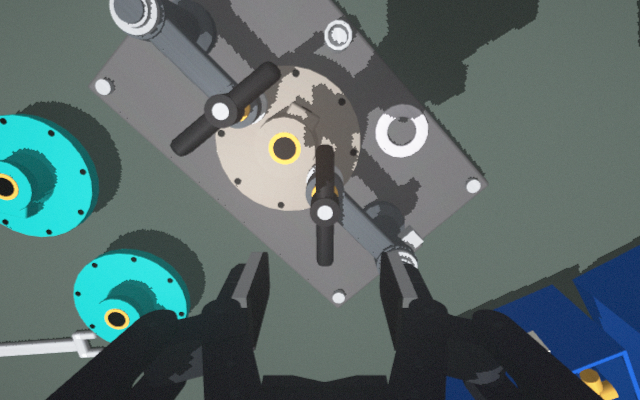

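The handle bar now runs from (325,146) to (325,266), in line with the tool. It measures 149.2° and 2.5 mm lower, so it followed fully, and the arm is still closed. Next I regrip and turn the remaining 47°.

Call:
step_arm([
  [5, 0, 0, 2, 0],
  [5, 0, 0, 4, 0],
  [5, 0, 0, 6, 0],
  [5, 0, 0, 8, 0],
  [5, 0, 0, 9.3, 0],
  [5, 0, 0, 10, 0],
  [5, 0, 0, 10, 0],
  [5, 0, 0, 10, 0],
  [0.5, 0, 0, 10, 0],
  [0.5, 0, 0, 10, 0],
  [0.5, 0, 0, 10, 0],
  [0.5, 0, 0, 10, 0],
  [0.5, 0, 0, 10, 0],
  [0.5, 0, 0, 10, 0],
])

```text
time: 23.7
tool_pos: [0.5015, 0.0147, 0.1296]
tcp_rot: [0.835, 3.027, 0.0]
wrist_force: [-0.8, 0.6, 5.8]
width: 0.133
grip_force: 43.1
```

```bash
python3 st.py
```

```text
t 23.7 p [0.5015 0.0147 0.1296] ang 149.2 q [-0.02  0.02  2.07 -0.    1.04 -1.05] F [-0.8   0.64  5.79] T [-0.065  0.194 -0.   ] w 0.133 43.10981243848801
```

Call:
step_arm([
  [0.5, 0, 0, 0, 3],
  [0.5, 0, 0, 0.01, 6],
  [0.5, 0, 0, 0.01, 9],
  [0.5, 0, 0, 0.01, 12],
  [0.5, 0, 0, 0.02, 15],
  [0.5, 0, 0, 0.02, 18],
  [0.5, 0, 0, 0.02, 21],
  [0.5, 0, 0, 0.03, 24],
])

```text
time: 24.5
tool_pos: [0.5016, 0.0147, 0.1294]
tcp_rot: [1.448, 2.786, 0.001]
wrist_force: [-0.8, 0.5, 5.7]
width: 0.134
grip_force: 43.4
```

```bash
python3 st.py
```

```text
t 24.5 p [0.5016 0.0147 0.1294] ang 125.1 q [-0.02  0.02  2.07 -0.    1.04 -0.63] F [-0.78  0.5   5.71] T [-0.01   0.15   0.207] w 0.134 43.42914327979088
```

Call:
step_arm([
  [0.5, 0, 0, 0, 3],
  [0.5, 0, 0, 0.01, 6],
  [0.5, 0, 0, 0.01, 9],
  [0.5, 0, 0, 0.01, 12],
  [0.5, 0, 0, 0.02, 15],
  [0.5, 0, 0, 0.02, 18],
  [0.5, 0, 0, 0.02, 21],
  [0.5, 0, 0, 0.02, 23],
  [0.5, 0, 0, 0.02, 23],
  [5, 0, 0, 0.02, 23],
  [5, 0, 0, 0.02, 23],
  [5, 0, 0, 0.02, 23],
  [5, 0, 0, 0.02, 23],
  [5, 0, 0, -2, 23],
  [5, 0, 0, -4, 23],
  [5, 0, 0, -7, 23],
  [5, 0, 0, -10, 23],
  [5, 0, 0, -10, 23],
  [5, 0, 0, -10, 23],
  [5, 0, 0, -10, 23],
])

```text
time: 26.5
tool_pos: [0.5, 0.0148, 0.2271]
tcp_rot: [-1.972, -2.443, 0.002]
wrist_force: [0.4, -0.7, -0.4]
width: 0.586
grip_force: 0.0
```

```bash
python3 st.py
python3 - <<'E'
from h import *
p,d,K,M=cam("wrist"); cv2.imwrite("pics/w4.png",p[...,::-1])
P=pts(d,K,M)
m=(P[...,2]>.142)&(P[...,2]<.17)&(np.hypot(P[...,0]-.5,P[...,1]-.015)<.055)
q=P[m];e=np.linalg.eigh(np.cov(q[:,:2].T));v=e[1][:,1];print(np.median(q,0).round(4),np.degrees(np.arctan2(v[1],v[0])))
t=(q[:,:2]-q[:,:2].mean(0))@v;n=(q[:,:2]-q[:,:2].mean(0))@[-v[1],v[0]]
print("bar centre",(q[:,:2].mean(0)+v*(t.min()+t.max())/2+np.array([-v[1],v[0]])*(n.min()+n.max())/2).round(4))
E
```

```text
t 26.5 p [0.5    0.0148 0.2271] ang 102.2 q [-0.02 -0.07  1.97 -0.    1.24 -0.23] F [ 0.41 -0.71 -0.45] T [-0.057  0.015  0.022] w 0.586 0.0
[0.5005 0.0187 0.1547] 102.49892705568533
bar centre [0.5014 0.0152]
```

The handle is at 102°, a total turn of 269°, and the screw axis hasn't moved, so the arm is still against its stop. I'm handing in.

```bash
python3 -c "
from workcell import bot
print(bot.finish_job())"
```

```text
the job is handed in; nothing more can be done
None
```

I handed the job in at about 26.5 s, with the arm swung to its stop, the knob turned 269° in total and the handle released. I felt the foot touch at about 180°, so it's roughly a quarter turn past touch. I had no direct reading of the foot force, and the hand-in gave no verdict.

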